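# Clamp the test block in the cam fixture and click-test the torque T-handle

### The job

Check the torque T-handle on the service counter: push its test block along the fixture's fixed jaw until it is fully home against the end stop, then crank the camshaft clockwise until the follower roller rests in the cam's flat dwell, so that the block stays clamped when you let go. With the block clamped, turn the T-handle clockwise until it clicks past its detent, and let go. Leave the other tools on the counter where they are.

Things in the scene. Friction and masses are not known exactly. Their poses are not given: they have to be found in the camera images.
- fixture: Hand-cranked cam clamping fixture, bolted down: grey base plate 215 (x) by 330 (y) by 15 mm thick. Origin on the counter surface under the plate; x away from the operator, y left, z up; plate spans x -117.5 to 97.5, y -205 to 125 mm. The block's clamped place is x 0, y 65. Nothing on it but crank and T-handle is higher than 56 mm.
- end_stop (a point): Centre of the end stop's face that the block's far end must touch, at x 57.5, y 65 of the fixture, 27 mm above the counter; the stop is a steel block 46 mm wide, 24 mm high, its face looking back to the operator.
- fixed_jaw (a point): Point on the clamping face of the fixed jaw, a steel fence 170 mm long and 30 mm high (top 45 mm above the counter) along the block's left side: face in the plane y 90 of the fixture, from x -95 to 75. The moving jaw on the right, 80 mm long (x -40 to 40), as high, has its face at y 31 when open.
- camshaft (a point): Point on the upright camshaft's axis at the crank arm's height, 68 mm above the counter, at x 0, y -79 of the fixture. The steel plate cam under the arm, 20 to 38 mm above the counter and seen from above, has a base radius of 30 mm and a round, flat dwell of 44 mm radius over 40 degrees.
- crank (a joint): Turning of camshaft, cam and crank, rad, clockwise from above, 0 to 5.24 (stops). At q the arm points at angle 0.698 - q from the fixture's x towards y. Follower down until about 2.15, rising to 3.49, in the dwell 3.49 to 4.19 (middle 3.84, arm towards the operator), falling beyond. Takes up to 10 N at the handle; let go on the rise or fall it may spring back, in the dwell friction holds it.
- crank_handle (a point): Middle of the upright black crank handle, a freely spinning round grip 25 mm in diameter, 48 mm high, 75 mm from the camshaft. This point is on the handle's axis 93 mm above the counter; the handle reaches from 69 to 117 mm. The arm below is 18 mm wide, 58 to 68 mm above the counter.
- follower (a joint): Travel of the follower carriage with its roller (between cam and moving jaw), m, towards the fixed jaw: 0 on the cam's base circle, 0.0135 to 0.014 in the dwell.
- jaw (a joint): How far the moving jaw is pressed back against its springs in the follower carriage, m: 0 free; about 0.0045 when the block is held between the jaws and the roller is in the dwell (about 40 N of clamping).
- test_block: Loose aluminium block with the torque T-handle standing in it, together about 0.6 kg. Block 115 (x) by 50 (y) by 30 mm high; origin at the centre of its underside, on the plate 15 mm above the counter; x along its length to the end stop. Starts 25 to 45 mm short of home between the open jaws, nearly square. Home and clamped: origin at x 0, y 65 of the fixture.
- block_push (a point): Centre of the block's near end face (50 by 30 mm), 57.5 mm from the block's origin towards the operator and 30 mm above the counter.
- t_handle_top (a point): Top of the T-handle on its upright turning axis, 25 mm from the block's origin towards the end stop, 107 mm above the counter. Red and black T-bar 90 mm long, 21 wide, 22 high (85 to 107 mm above the counter); under its middle a round clutch neck of 36 mm diameter (65 to 85 mm) on a thin hex blade locked in the block.
- t_bar_left (a point): Point inside the T-bar's left arm (the +y arm at joint value 0), 35 mm from the turning axis and 10 mm from the bar's end, 96 mm above the counter.
- t_handle (a joint): Turning of the T-handle on its blade, rad, clockwise from above, 0 to 1.5 (stop). At 0 the T-bar lies along the block's y, across the jaws. Turns easily to about 0.3, then meets its only detent, which takes about 0.3 N m (9 N near an arm's end); at about 0.7 it gives way and snaps forward by itself to about 1.2 or more.
- screwdriver: Screwdriver with a red handle, 210 mm long, lying on the counter to the left of the fixture; not part of the job. Origin under its middle.
- carton: White carton with a screwdriver set in a yellow insert, 100 by 200 by 34 mm, lying to the right of the fixture; not part of the job. Origin at the centre of its underside.
- socket: Steel nut-driver socket, 28 mm in diameter, 40 mm high, standing to the left of the fixture; not part of the job. Origin at the centre of its underside.
There are look-alikes about, which are no part of the job. Of the things shaped like the test_block, the aluminium one is meant.

How it is judged:
On the way, in this order (a step that is already met when the one before it is completed fails the run):
1. the block is home against the end stop, square between the jaws (x of test_block in the frame of fixture above -0.003 m and y of test_block in the frame of fixture between 0.053 and 0.068 m and angle between the x axis of test_block and the x axis of fixture, either way round below 0.12 rad), for 0.1 s.
2. the roller is in the dwell and the block is clamped, the T-handle not yet clicked (value of joint crank between 3.52 and 4.16 rad and value of joint follower above 0.013 m and value of joint jaw above 0.003 m and value of joint t_handle below 0.7 rad and x of test_block in the frame of fixture above -0.003 m), for 0.3 s.
3. the T-handle has clicked past its detent with the block still clamped (value of joint t_handle above 1 rad and value of joint follower above 0.013 m and value of joint jaw above 0.003 m), for 0.1 s.
At the end, for the whole second after the job is handed in: Crank in the dwell (3.52 to 4.16 rad), follower above 13 mm, jaw springs pressed above 3 mm; block within 3 mm of the end stop, against the fixed jaw, flat, within 0.05 rad of square, at rest; T-handle past its detent (above 1.0 rad); everything let go (all of step 3 and value of joint crank between 3.52 and 4.16 rad and x of test_block in the frame of fixture above -0.003 m and y of test_block in the frame of fixture between 0.062 and 0.068 m and angle between the x axis of test_block and the x axis of fixture, either way round below 0.05 rad and angle between test_block's own z axis and vertical below 0.05 rad and linear speed of test_block below 0.01 m/s); the robot touches nothing.
It fails at once if a bystander (screwdriver, carton, socket) was moved more than 20 mm (distance of any of screwdriver, carton, socket from where it was at the start of the episode above 0.02 m).
It also fails if it takes over 58 s, if anything falls off the work surface, if the arm or the gripper's body presses on something with over 40 N, if the wrist force passes 120 N, or if a joint passes its speed limit or range.

### The arm

A 6-joint arm with a two-finger parallel gripper is mounted at the origin on the work surface. World frame = base frame: x ahead of the robot, y to its left, z up, the work surface at z = 0. Lengths are in m, angles in rad, forces in N, time in s.
With the tool pointing down it reaches from about 0.25 to 0.8 m from the base axis. Payload 3.9 kg.
Tool frame: the origin (TCP) lies at the very end of the fingers, on their centre line; the grasp point (between the pads) lies 19 mm behind it; x points along the fingers, z is the direction in which the jaws open and shut, and the axes are right-handed (so a half turn about x gives the same grasp; the last joint's range is limited). The gripper opens to 85 mm and grips with 20 to 120 N. Pads are 22 mm wide; open, the fingers measure 114 mm over their backs; the gripper's body (76 mm by 85 mm) begins 54 mm behind the grasp point. The pads swing forward as they close: fully open they stand 13 mm farther back than shut.
Start: joints at [-1.188, 0.26, -0.138, 1.173, 0, 1.571], TCP at [0.196, -0.487, 0.231] pointing down, gripper open.
Joint ranges: [-2.78, 2.78], [-0.83, 1.72], [-1.28, 1.37], [-1.9, 2.12], [-1.57, 1.48], [-3.14, 3.14]. Speed limits (rad/s): [2.57, 2.57, 3.14, 3.14, 3.14, 3.14].

### API

Orientations are given as a unit quaternion [w, x, y, z].
In Python, from rig import manip gives the robot as it stands.
- The arm moves only by the tool servo_tool, never from a script. Its arguments are lists of equal length, an entry for each row: "dp": the shift along the tool's x, y, z in cm, a list of three; "delta_rot": the turn, a rotation vector about the tool's x, y, z in degrees, a list of three; "fingers": the opening, from -1 (shut) to 1 (fully open). In form: {"dp": [[tx, ty, tz], ...], "delta_rot": [[rx, ry, rz], ...], "fingers": [fingers, ...]}. A call has 1 to 8 rows; each row is the pose to reach, as a shift and turn from the pose measured when the call began, along the tool's axes at that moment; what a row does not reach only later rows make up. A row lasts 1/12 s, in which the tool goes at most 41.7 mm and 7.16 degrees, less where a joint would pass 70% of its speed; a pose out of reach is approached as far as the arm can. A call with a gripper value outside its range is refused whole. The fingers move at their own pace and stop on an object; the grip force is fixed at half the most. Time passes only in rows, so rows that repeat a pose let the fingers close. It gives the time, the measured TCP pose, the force and the opening at its end, in the units of the state.
- manip.get_state(): the state, without advancing time (a new reading comes with each control period).
- manip.get_image(name): name is "scene" or "top"; returns the picture (480x640x3 uint8, red, green, blue); there is no depth.
- manip.camera_info(name): a dict with "intrinsics" (3x3 intrinsics, pixels), "distortion" ([k1, k2, p1, p2, k3] as OpenCV has them; the pictures are not rectified), "view" (4x4, takes a point from world to camera coordinates). Camera axes: x right, y up, looking along -z (the intrinsics and any distortion apply to the point x, -y, -z); pixel columns grow to the right and rows downward; lengths in m; the calibration is good to about 2 mm. A picture is of the moment at which its call begins. camera_info takes no time and is no camera call.
- manip.job_done(): hands the job in, once; it reports no verdict.
The state is a dict: "t": time; "joints": joint angles; "qd": joint speeds; "joint_efforts": joint torques, N m; "tcp_pos": TCP position; "tool_rot": TCP orientation; "force": force on the tool from outside, world axes, zero at the start; "moment": the same for the moment, N m; "gripper_width": finger opening in m.
Only numpy, scipy, OpenCV 4.12 (cv2) and the standard library are available. Lean on these libraries where they do the work, as an engineer would, in place of code of your own. Each camera call takes 0.05 s, during which the arm holds its last target.

## Working session

There is one attempt and no reset: what is moved stays moved. The work goes in short steps, Python scripts to look and compute and a tool call to move; the robot and the scene stay as the last step left them, time stands still between calls to the robot, and variables do not carry over. Pictures are saved under pics/ and viewed, and the job is handed in when it is done.

Besides the shell and the picture viewer there is one more tool, called after "Emit:" as name(argument=value, ...), one argument or row to a line, values as JSON. servo_tool: Moves the arm, as the interface text tells. Its arguments: {"type":"object","properties":{"dp":{"type":"array"},"delta_rot":{"type":"array"},"fingers":{"type":"array"}},"required":["dp","delta_rot","fingers"]}

```bash
ls; mkdir -p pics; python3 - <<'E'
from rig import manip
import cv2
for n in("scene","top"):
    im=manip.get_image(n); cv2.imwrite(f"pics/{n}0.png",im[:,:,::-1])
    print(n,manip.camera_info(n))
print(manip.get_state())
E
```

```text
pics
scene {'intrinsics': array([[524.9873745 ,   0.        , 309.20093579],
       [  0.        , 524.9873745 , 246.56278766],
       [  0.        ,   0.        ,   1.        ]]), 'distortion': array([-0.00696902,  0.        ,  0.        ,  0.        ,  0.        ]), 'view': array([[-0.58637504,  0.80999142, -0.00884347,  0.28637768],
       [-0.49638713, -0.35067811,  0.79411881,  0.21704909],
       [ 0.64012821,  0.47004123,  0.60769821, -1.47508523],
       [ 0.        ,  0.        ,  0.        ,  1.        ]])}
top {'intrinsics': array([[472.65675459,   0.        , 321.7003793 ],
       [  0.        , 472.65675459, 245.51933738],
       [  0.        ,   0.        ,   1.        ]]), 'distortion': array([-0.05269873,  0.        ,  0.        ,  0.        ,  0.        ]), 'view': array([[-0.02106109, -0.99966078, -0.01532171,  0.05402489],
       [ 0.99639488, -0.02224706,  0.08186768, -0.5542798 ],
       [-0.08218077, -0.01354226,  0.99652543, -1.13403457],
       [ 0.        ,  0.        ,  0.        ,  1.        ]])}
{'t': 0.1, 'joints': array([-1.18799155e+00,  2.60632228e-01, -1.39256034e-01,  1.17271087e+00,
       -3.51901639e-06,  1.57079414e+00]), 'qd': array([-0.00109713,  0.00029595,  0.00340109,  0.00128935, -0.00038643,
       -0.00117217]), 'joint_efforts': array([ 1.48895915e-04, -4.06508338e+01,  2.54527581e+01,  1.01447589e-02,
       -3.06714901e-05,  4.37788499e-07]), 'tcp_pos': array([ 0.19586539, -0.48642134,  0.23053482]), 'tool_rot': array([ 0.58545843,  0.39610617,  0.58651624, -0.39539477]), 'force': array([ 0.88884172,  0.60555314, -0.27466876]), 'moment': array([-0.02931681, -0.03787374,  0.00914018]), 'gripper_width': 0.08505123452865727}
```

View pics/scene0.png

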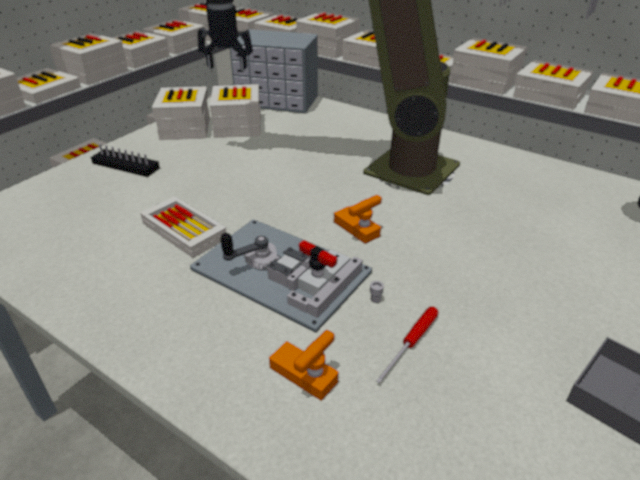

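View pics/top0.png

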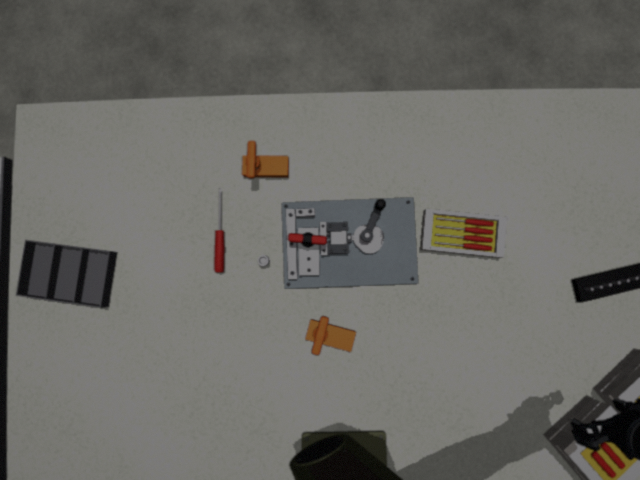

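The top view has x up and y left. The grey plate spans about (282–417, 197–289), the T-handle's red bar is at about (307,240), the camshaft at (368,238) and the black handle at (380,205). The screwdriver, socket and carton sit to either side of the plate. Two orange look-alikes are at about (265,165) and (330,335).

```bash
cat > h.py <<'E'
import numpy as np,cv2
from rig import manip
I={n:manip.camera_info(n) for n in("scene","top")}
def ray(n,uv):
    c=I[n];p=cv2.undistortPoints(np.array([[uv]],float),c["intrinsics"],c["distortion"])[0,0]
    d=np.array([p[0],-p[1],-1.]);V=c["view"];R=V[:3,:3]
    return -R.T@V[:3,3],R.T@d
def plane(n,uv,z):
    o,d=ray(n,uv);return o+d*(z-o[2])/d[2]
def proj(n,P):
    c=I[n];q=c["view"][:3,:3]@np.asarray(P,float)+c["view"][:3,3]
    return cv2.projectPoints(np.array([[q[0],-q[1],-q[2]]]),np.zeros(3),np.zeros(3),c["intrinsics"],c["distortion"])[0].ravel()
E
python3 - <<'E'
from h import *
im=cv2.imread("pics/top0.png")
c=im[185:300,270:430]; cv2.imwrite("pics/crop0.png",cv2.resize(c,None,fx=5,fy=5,interpolation=cv2.INTER_CUBIC))
im=cv2.imread("pics/scene0.png")
c=im[205:335,180:385]; cv2.imwrite("pics/crop1.png",cv2.resize(c,None,fx=3.9,fy=3.9,interpolation=cv2.INTER_CUBIC))
E
```

```text
(no output)
```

View pics/crop0.png

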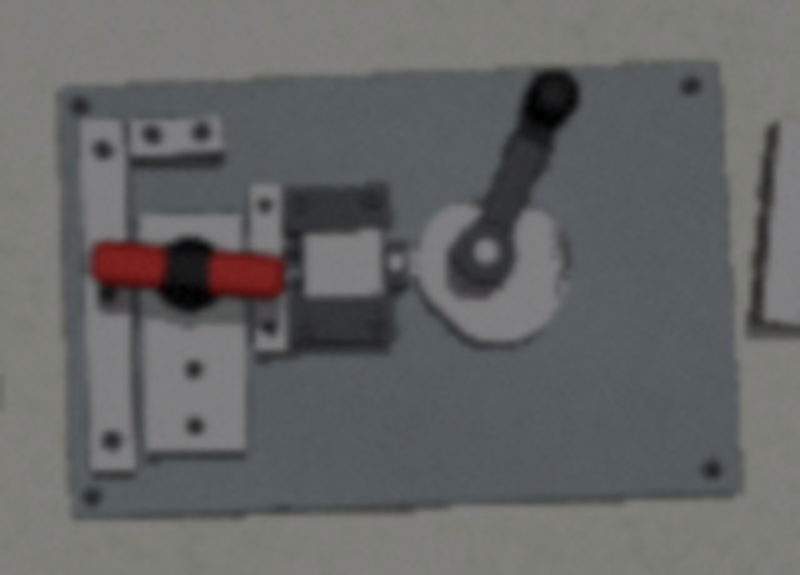

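View pics/crop1.png

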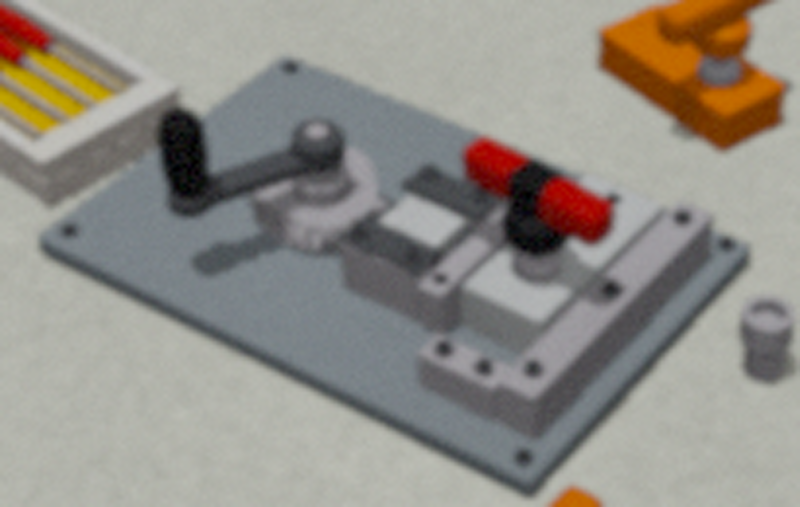

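Crop 0 shows the plate corners at about (58,88), (718,62), (742,492) and (75,517). The block spans (140–245, 213–455) and the end stop's face is at row ~158. The camshaft is at (487,252), the handle at (553,95), and the T-bar runs from (95,262) to (283,275).

```bash
cat >> h.py <<'E'
def fixture(im,verbose=False):
    hsv=cv2.cvtColor(im,cv2.COLOR_BGR2HSV)
    m=((hsv[:,:,1]>25)&(hsv[:,:,0]>90)&(hsv[:,:,0]<125)).astype(np.uint8)
    m[:185]=0;m[305:]=0;m[:,:270]=0;m[:,430:]=0
    m=cv2.morphologyEx(m,cv2.MORPH_OPEN,np.ones((3,3)))
    cs,_=cv2.findContours(m,cv2.RETR_EXTERNAL,cv2.CHAIN_APPROX_NONE)
    c=np.vstack([k for k in cs if cv2.contourArea(k)>200])[:,0].astype(float)
    P=np.array([plane("top",p,.015)[:2] for p in c])
    r=cv2.minAreaRect(P.astype(np.float32)*1000)
    return r,m
E
python3 - <<'E'
from h import *
im=cv2.imread("pics/top0.png")
r,m=fixture(im);print(r)
def g(u,v):return (270+(u+.5)/5-.5,185+(v+.5)/5-.5)
for n,u,v,z in [("c1",58,88,.015),("c2",718,62,.015),("c3",742,492,.015),("c4",75,517,.015),("shaft",487,252,.075),("handle",553,95,.117),("tL",95,262,.1),("tR",283,275,.1),("tmid",190,270,.1),("bNL",147,455,.045),("bNR",245,452,.045),("bFL",140,213,.045),("bFR",243,215,.045),("stopR",222,152,.04),("stopL",131,158,.04),("jawFarR",125,120,.045),("jawNearR",135,470,.045)]:
    print(n,plane("top",g(u,v),z).round(4))
# bolts / scene check
def s(u,v):return (180+u/3.9,205+v/3.9)
for n,u,v,z in [("c near-right",290,57,.015),("far-right",42,243,.015),("far-left",530,492,.015),("near left",748,250,.015),("handletop",183,118,.117),("shafttop",318,130,.075)]:
    print(n,plane("scene",s(u,v),z).round(4))
E
```

```text
Traceback (most recent call last):
  File "h.py", line 19, in fixture
    c=np.vstack([k for k in cs if cv2.contourArea(k)>200])[:,0].astype(float)
      ~~~~~~~~~^^^^^^^^^^^^^^^^^^^^^^^^^^^^^^^^^^^^^^^^^^^
ValueError: need at least one array to concatenate
```

```bash
cat > m1.py <<'E'
from h import *
im=cv2.imread("pics/top0.png")
b=im.astype(int);print(im[280,350],im[190,350],im[245,410])
m=((b[:,:,0]-b[:,:,2])>8).astype(np.uint8)
m[:185]=0;m[305:]=0;m[:,:270]=0;m[:,430:]=0
m=cv2.morphologyEx(m,cv2.MORPH_OPEN,np.ones((3,3)))
cs,_=cv2.findContours(m,cv2.RETR_EXTERNAL,cv2.CHAIN_APPROX_NONE)
c=max(cs,key=cv2.contourArea)[:,0].astype(float)
P=np.array([plane("top",p,.015)[:2] for p in c])
print(cv2.minAreaRect(P.astype(np.float32)*1000))
def g(u,v):return (270+(u+.5)/5-.5,185+(v+.5)/5-.5)
for n,u,v,z in [("c1",58,88,.015),("c2",718,62,.015),("c3",742,492,.015),("c4",75,517,.015),("shaft",487,252,.075),("handle",553,95,.117),("tL",95,262,.1),("tR",283,275,.1),("tmid",190,270,.1),("bNL",147,455,.045),("bNR",245,452,.045),("bFL",140,213,.045),("bFR",243,215,.045),("stopR",222,152,.04),("stopL",131,158,.04),("jawFarR",125,120,.045),("jawNearR",135,470,.045)]:
    print(n,plane("top",g(u,v),z).round(4))
def s(u,v):return (180+u/3.9,205+v/3.9)
for n,u,v,z in [("c far-right",290,57,.015),("",42,243,.015),("far-left",530,492,.015),("",748,250,.015),("handletop",183,118,.117),("shafttop",318,130,.075)]:
    print(n,plane("scene",s(u,v),z).round(4))
E
python3 m1.py
```

```text
[93 88 83] [122 126 126] [98 93 88]
((576.2752685546875, -129.93280029296875), (115.31675720214844, 173.616943359375), 88.70612335205078)
c1 [0.6664 0.1406 0.015 ]
c2 [ 0.6719 -0.1878  0.015 ]
c3 [ 0.4587 -0.1917  0.015 ]
c4 [0.4535 0.1353 0.015 ]
shaft [ 0.5734 -0.0652  0.075 ]
handle [ 0.6398 -0.0937  0.117 ]
tL [0.5703 0.1164 0.1   ]
tR [0.5623 0.0304 0.1   ]
tmid [0.5656 0.0729 0.1   ]
bNL [0.4826 0.0975 0.045 ]
bNR [0.483  0.0506 0.045 ]
bFL [0.5991 0.0989 0.045 ]
bFR [0.597  0.0492 0.045 ]
stopR [0.6286 0.0589 0.04  ]
stopL [0.6267 0.1031 0.04  ]
jawFarR [0.6446 0.1054 0.045 ]
jawNearR [0.4755 0.1034 0.045 ]
c far-right [ 0.4601 -0.1824  0.015 ]
 [ 0.6747 -0.1762  0.015 ]
far-left [0.671  0.1476 0.015 ]
 [0.4575 0.1408 0.015 ]
handletop [ 0.6417 -0.088   0.117 ]
shafttop [ 0.5681 -0.0643  0.075 ]
```

```bash
cat > m2.py <<'E'
from h import *
for n,box,sc in [("top",(185,305,270,430),1),("scene",(205,335,180,385),1)]:
    im=cv2.GaussianBlur(cv2.imread(f"pics/{n}0.png"),(3,3),0).astype(int)
    d=im[:,:,0]-im[:,:,2]
    m=(d>4).astype(np.uint8);k=np.zeros_like(m);k[box[0]:box[1],box[2]:box[3]]=1;m*=k
    m=cv2.morphologyEx(m,cv2.MORPH_OPEN,np.ones((3,3)))
    cs,_=cv2.findContours(m,cv2.RETR_EXTERNAL,cv2.CHAIN_APPROX_NONE)
    print(n,sorted([cv2.contourArea(c) for c in cs])[-3:])
    c=np.vstack([q for q in cs if cv2.contourArea(q)>100])[:,0].astype(float)
    h=cv2.convexHull(c.astype(np.float32))[:,0]
    P=np.array([plane(n,p,.015)[:2] for p in h])*1000
    r=cv2.minAreaRect(P.astype(np.float32));print(r);print(cv2.boxPoints(r).round(1))
    cv2.imwrite(f"pics/mask_{n}.png",cv2.resize(m[box[0]:box[1],box[2]:box[3]]*255,None,fx=3,fy=3))
E
python3 m2.py
```

```text
top [6980.5]
((562.4358520507812, -25.538787841796875), (211.47879028320312, 325.94122314453125), 0.9949957728385925)
[[ 453.9  135.6]
 [ 459.5 -190.3]
 [ 671.  -186.6]
 [ 665.3  139.2]]
scene [25.0, 94.5, 5199.0]
((565.5587158203125, -21.288482666015625), (219.1380157470703, 332.6654052734375), 1.2097824811935425)
[[ 452.5  142.7]
 [ 459.5 -189.9]
 [ 678.6 -185.3]
 [ 671.6  147.3]]
```

Top-view geometry agrees: the plate comes out at 212×326 mm before edge trim. From the plate I predict the shaft at (.573,−.065), and I measured (.573,−.065). The T-axis and the block's near face both put the block about 30 mm short of home. The scene view agrees at the near and right edges of the plate; on its other two sides my outline takes in the plate's side faces.

```bash
cat >> h.py <<'E'
from scipy.spatial.transform import Rotation as Ro
YAW=.0185;O=np.array([.572,.015])
def fw(x,y):
    c,s=np.cos(YAW),np.sin(YAW);return O+np.array([c*x-s*y,s*x+c*y])/1000
def wf(x,y):
    c,s=np.cos(YAW),np.sin(YAW);d=np.array([x,y])-O;return np.array([c*d[0]+s*d[1],-s*d[0]+c*d[1]])*1000
def state():
    s=manip.get_state();q=s["tool_rot"];return s,Ro.from_quat([q[1],q[2],q[3],q[0]])
def go(p,sign=None,extra=0):
    "dp in tool cm & rotvec deg to world p, tool down, tool z along sign*fixture y"
    s,R=state();print("t",round(s["t"],2),"tcp",s["tcp_pos"].round(4),"fix",wf(*s["tcp_pos"][:2]).round(1),"F",s["force"].round(1),"w",round(s["gripper_width"],4))
    print("dp",(R.inv().apply(np.array(p)-s["tcp_pos"])*100).round(2))
    if sign:
        a=YAW+extra
        z=sign*np.array([-np.sin(a),np.cos(a),0]);x=np.array([0,0,-1.]);y=np.cross(z,x)
        T=Ro.from_matrix(np.column_stack([x,y,z]));print("rot",np.degrees((R.inv()*T).as_rotvec()).round(2))
E
python3 - <<'E'
from h import *
s,R=state();print(R.as_matrix().round(3))
for sg in(1,-1): go([*fw(-120,61),.23],sg)
print(fw(-120,61),wf(.4826,.0975),wf(.483,.0506))
for p in [(305,335),(320,315),(330,317),(356,348),(318,353)]: print(p,plane("top",p,.05).round(3),plane("top",p,.1).round(3))
E
```

```text
[[-0.001  0.928  0.374]
 [ 0.002  0.374 -0.928]
 [-1.    -0.    -0.002]]
t 0.1 tcp [ 0.1959 -0.4864  0.2305] fix [-385.3 -494.4] F [ 0.9  0.6 -0.3] w 0.0851
dp [  0.13  44.58 -42.44]
rot [-1.5913e+02 -3.0000e-02 -1.4000e-01]
t 0.1 tcp [ 0.1959 -0.4864  0.2305] fix [-385.3 -494.4] F [ 0.9  0.6 -0.3] w 0.0851
dp [  0.13  44.58 -42.44]
rot [ 2.087e+01 -1.000e-01  2.000e-02]
[0.4508921  0.07376969] [-87.85853892  84.13968825] [-88.32620788  37.24031421]
(305, 335) [0.342 0.086 0.05 ] [0.347 0.083 0.1  ]
(320, 315) [0.388 0.049 0.05 ] [0.392 0.048 0.1  ]
(330, 317) [0.383 0.026 0.05 ] [0.387 0.026 0.1  ]
(356, 348) [ 0.309 -0.034  0.05 ] [ 0.316 -0.031  0.1  ]
(318, 353) [0.299 0.056 0.05 ] [0.307 0.054 0.1  ]
```

Emit:
servo_tool(
  dp=[
    [0,4,-4],
    [0,8,-8],
    [0,11,-11],
    [0,14,-14],
    [0,17,-17],
    [0,20,-20],
    [0,23,-22.5],
    [0,26,-25],
  ],
  delta_rot=[
    [5,0,0],
    [10,0,0],
    [15,0,0],
    [20.9,0,0],
    [20.9,0,0],
    [20.9,0,0],
    [20.9,0,0],
    [20.9,0,0],
  ],
  fingers=[-1,-1,-1,-1,-1,-1,-1,-1],
)

```text
t: 0.77
tcp_pos: [0.3305, -0.1806, 0.2308]
tool_rot: [0.504, 0.496, 0.505, -0.495]
force: [1.1, 0.1, 0.1]
gripper_width: -0.0002
```

```bash
python3 -c "
from h import *
go([*fw(-118,61),.15],-1)"
```

```text
t 0.77 tcp [ 0.3305 -0.1806  0.2308] fix [-245.1 -191.1] F [1.1 0.1 0.1] w -0.0002
dp [  8.11  12.69 -25.21]
rot [-0.08 -0.1   0.05]
```

Emit:
servo_tool(
  dp=[
    [0,2,-4],
    [0,4,-8],
    [0,6,-12],
    [0,8,-16],
    [0,10,-19.5],
    [2,12,-23],
    [5,12.7,-25.2],
    [8.1,12.7,-25.2],
  ],
  delta_rot=[
    [0,0,0],
    [0,0,0],
    [0,0,0],
    [0,0,0],
    [0,0,0],
    [0,0,0],
    [0,0,0],
    [0,0,0],
  ],
  fingers=[-1,-1,-1,-1,-1,-1,-1,-1],
)

```text
t: 1.43
tcp_pos: [0.457, 0.0339, 0.1647]
tool_rot: [0.508, 0.493, 0.52, -0.478]
force: [0.6, -1.0, -0.3]
gripper_width: -0.0005
```

```bash
python3 -c "
from h import *
go([*fw(-118,61),.028],-1)"
```

```text
t 1.43 tcp [0.457  0.0339 0.1647] fix [-114.6   21. ] F [ 0.6 -1.  -0.3] w -0.0005
dp [13.77 -0.24 -3.65]
rot [ 2.19 -1.5  -0.21]
```

Emit:
servo_tool(
  dp=[
    [0,-0.3,-3.6],
    [0,-0.3,-3.6],
    [3,-0.3,-3.65],
    [6,-0.3,-3.65],
    [9,-0.3,-3.65],
  ],
  delta_rot=[
    [2.2,-1.5,0],
    [2.2,-1.5,0],
    [2.2,-1.5,0],
    [2.2,-1.5,0],
    [2.2,-1.5,0],
  ],
  fingers=[-1,-1,-1,-1,-1],
)

```text
t: 1.85
tcp_pos: [0.4562, 0.0341, 0.0838]
tool_rot: [0.509, 0.494, 0.519, -0.477]
force: [0.7, 0.3, 0.2]
gripper_width: 0.0
```

```bash
python3 -c "
from h import *
go([*fw(-118,61),.028],-1)
cv2.imwrite('pics/a.png',cv2.resize(manip.get_image('scene')[180:340,170:400,::-1],None,fx=3.4,fy=3.4))"
```

```text
t 1.85 tcp [0.4562 0.0341 0.0838] fix [-115.5   21.3] F [0.7 0.3 0.2] w 0.0
dp [ 5.68 -0.14 -3.83]
rot [ 2.23 -1.51 -0.44]
```

View pics/a.png

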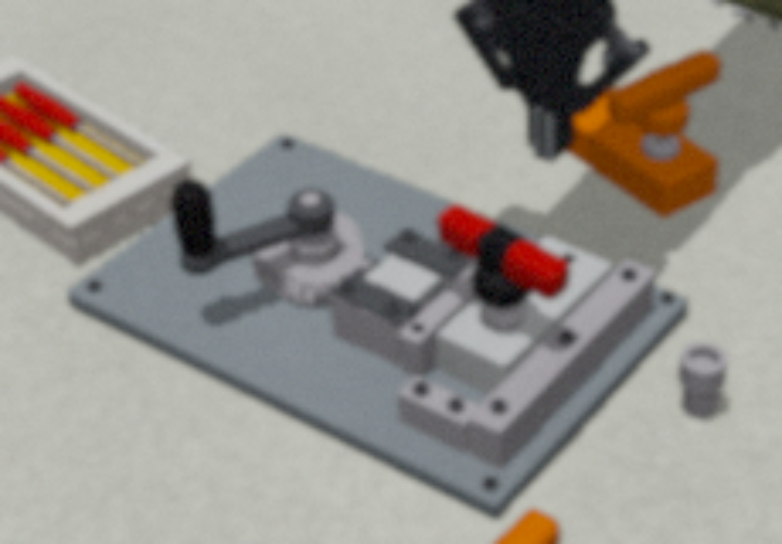

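The fingers hover just short of the plate, clear of everything, but y and the wrist turn aren't following. I'll check the joint angles.

```bash
python3 -c "
from h import *
s,_=state();print(s['joints'].round(3),s['qd'].round(3),s['joint_efforts'].round(1))"
```

```text
[ 0.056  0.267 -0.568  0.737  0.026  3.141] [-0.001 -0.025  0.023  0.168  0.004  0.002] [  0.2 -45.8  26.5  -0.7   0.2  -0. ]
```

Emit:
servo_tool(
  dp=[
    [0,0,0],
    [0,0,0],
    [0,0,0],
    [0,0,0],
    [0,0,0],
    [0,0,0],
    [0,0,0],
    [0,0,0],
  ],
  delta_rot=[
    [-7,0,0],
    [-14,0,0],
    [-21,0,0],
    [-28,0,0],
    [-35,0,0],
    [-42,0,0],
    [-49,0,0],
    [-56,0,0],
  ],
  fingers=[-1,-1,-1,-1,-1,-1,-1,-1],
)

```text
t: 2.57
tcp_pos: [0.453, 0.0334, 0.0813]
tool_rot: [0.68, 0.194, 0.685, -0.177]
force: [-0.1, -0.5, 0.2]
gripper_width: 0.0
```

Emit:
servo_tool(
  dp=[
    [0,0,0],
    [0,0,0],
    [0,0,0],
    [0,0,0],
    [0,0,0],
    [0,0,0],
    [0,0,0],
    [0,0,0],
  ],
  delta_rot=[
    [-9,0,0],
    [-16,0,0],
    [-23,0,0],
    [-30,0,0],
    [-37,0,0],
    [-44,0,0],
    [-51,0,0],
    [-58,0,0],
  ],
  fingers=[-1,-1,-1,-1,-1,-1,-1,-1],
)

```text
t: 3.23
tcp_pos: [0.454, 0.033, 0.0839]
tool_rot: [0.691, -0.155, 0.685, 0.173]
force: [-0.3, -0.9, -0.5]
gripper_width: -0.0002
```

```bash
python3 -c "
from h import *
go([*fw(-118,61),.084],1)
s,_=state();print(s['joints'].round(3))"
```

```text
t 3.23 tcp [0.454  0.033  0.0839] fix [-117.6   20.2] F [-0.3 -0.9 -0.5] w -0.0002
dp [0.09 3.69 1.74]
rot [-64.19   1.45  -0.67]
[ 0.054  0.261 -0.561  0.745  0.026  1.156]
```

Emit:
servo_tool(
  dp=[
    [0,1,0.5],
    [0,2,1],
    [0,3,1.5],
    [0,3.7,1.7],
    [0,3.7,1.7],
    [0,3.7,1.7],
    [0,3.7,1.7],
    [0,3.7,1.7],
  ],
  delta_rot=[
    [-9,0,0],
    [-16,0,0],
    [-23,0,0],
    [-30,0,0],
    [-37,0,0],
    [-44,0,0],
    [-51,0,0],
    [-58,1.4,-0.7],
  ],
  fingers=[-1,-1,-1,-1,-1,-1,-1,-1],
)

```text
t: 3.9
tcp_pos: [0.4533, 0.0729, 0.0875]
tool_rot: [0.527, -0.473, 0.524, 0.474]
force: [-0.7, 0.1, -0.2]
gripper_width: 0.0002
```

```bash
python3 -c "
from h import *
go([*fw(-118,61),.028],1)
s,_=state();print(s['joints'].round(3))"
```

```text
t 3.9 tcp [0.4533 0.0729 0.0875] fix [-117.6   60.1] F [-0.7  0.1 -0.2] w 0.0002
dp [5.95 0.06 0.06]
rot [-7.07  0.22  0.11]
[ 0.157  0.263 -0.545  0.76   0.003  0.262]
```

Emit:
servo_tool(
  dp=[
    [2,0.1,0],
    [4,0.1,0.05],
    [5.9,0.1,0.05],
    [5.95,0.1,0.05],
  ],
  delta_rot=[
    [-5,0,0],
    [-7,0,0],
    [-7.1,0.2,0.1],
    [-7.1,0.2,0.1],
  ],
  fingers=[-1,-1,-1,-1],
)

```text
t: 4.23
tcp_pos: [0.4514, 0.0733, 0.0276]
tool_rot: [0.495, -0.504, 0.496, 0.505]
force: [-0.7, -0.0, -0.1]
gripper_width: 0.0001
```

```bash
python3 -c "
from h import *
go([*fw(-69,62),.028],1)"
```

```text
t 4.23 tcp [0.4514 0.0733 0.0276] fix [-119.5   60.5] F [-0.7 -0.  -0.1] w 0.0001
dp [-0.05 -5.05  0.15]
rot [-0.   -0.   -0.13]
```

Emit:
servo_tool(
  dp=[
    [0,-1,0.1],
    [0,-1.6,0.1],
    [0,-2,0.1],
    [0,-2.4,0.1],
    [0,-2.8,0.1],
    [0,-3.2,0.1],
    [0,-3.6,0.1],
    [0,-4,0.1],
  ],
  delta_rot=[
    [0,0,0],
    [0,0,0],
    [0,0,0],
    [0,0,0],
    [0,0,0],
    [0,0,0],
    [0,0,0],
    [0,0,0],
  ],
  fingers=[-1,-1,-1,-1,-1,-1,-1,-1],
)

```text
t: 4.9
tcp_pos: [0.4911, 0.075, 0.0276]
tool_rot: [0.495, -0.504, 0.496, 0.505]
force: [-5.1, -0.3, 3.0]
gripper_width: -0.0001
```

Emit:
servo_tool(
  dp=[
    [0,-0.3,0],
    [0,-0.6,0],
    [0,-0.8,0],
    [0,-0.9,0],
  ],
  delta_rot=[
    [0,0,0],
    [0,0,0],
    [0,0,0],
    [0,0,0],
  ],
  fingers=[-1,-1,-1,-1],
)

```text
t: 5.23
tcp_pos: [0.5006, 0.0752, 0.0275]
tool_rot: [0.495, -0.504, 0.496, 0.505]
force: [-4.2, -1.0, 3.2]
gripper_width: -0.0
```

```bash
python3 -c "
from h import *
go([*fw(-69,62),.028],1)
cv2.imwrite('pics/b.png',cv2.resize(manip.get_image('top')[185:300,270:430,::-1],None,fx=5,fy=5,interpolation=2))"
```

```text
t 5.23 tcp [0.5006 0.0752 0.0275] fix [-70.3  61.5] F [-4.2 -1.   3.2] w -0.0
dp [-0.05 -0.13  0.05]
rot [-0.   -0.   -0.17]
```

View pics/b.png

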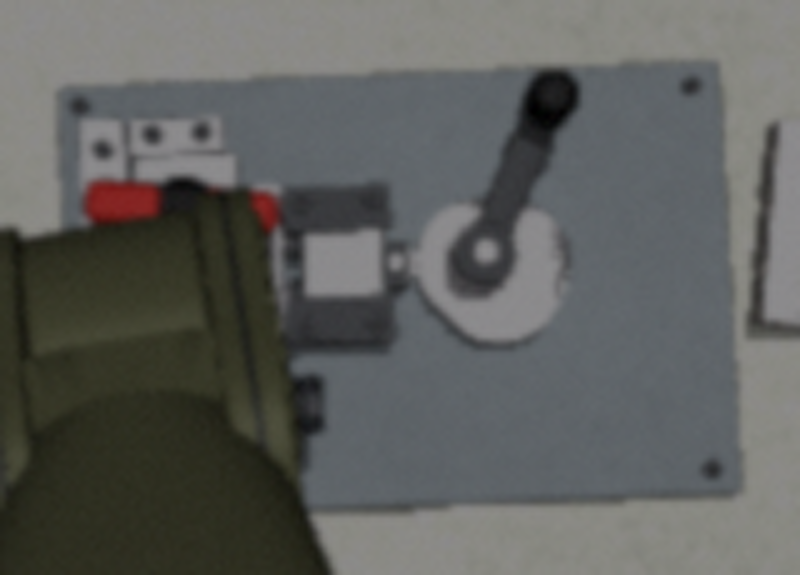

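The block's far end is almost at the stop: far edge at row ~155, stop face at ~156. The force is still only sliding friction, so I'll creep on until it rises.

Emit:
servo_tool(
  dp=[
    [0,-0.1,0],
    [0,-0.2,0],
    [0,-0.2,0],
  ],
  delta_rot=[
    [0,0,0],
    [0,0,0],
    [0,0,0],
  ],
  fingers=[-1,-1,-1],
)

```text
t: 5.53
tcp_pos: [0.5019, 0.0752, 0.0274]
tool_rot: [0.494, -0.504, 0.496, 0.506]
force: [-4.7, -0.4, 3.3]
gripper_width: -0.0
```

Emit:
servo_tool(
  dp=[
    [0,-0.1,0],
    [0,-0.2,0],
    [0,-0.2,0],
  ],
  delta_rot=[
    [0,0,0],
    [0,0,0],
    [0,0,0],
  ],
  fingers=[-1,-1,-1],
)

```text
t: 5.78
tcp_pos: [0.5018, 0.0751, 0.0271]
tool_rot: [0.493, -0.503, 0.497, 0.507]
force: [-7.2, -0.2, 5.2]
gripper_width: 0.0002
```

Emit:
servo_tool(
  dp=[
    [0,-0.2,0],
    [0,-0.4,0],
    [0,-0.5,0],
    [0,-0.5,0],
  ],
  delta_rot=[
    [0,0,0],
    [0,0,0],
    [0,0,0],
    [0,0,0],
  ],
  fingers=[-1,-1,-1,-1],
)

```text
t: 6.12
tcp_pos: [0.5018, 0.075, 0.0263]
tool_rot: [0.491, -0.501, 0.499, 0.509]
force: [-12.2, 0.3, 8.9]
gripper_width: -0.0003
```

It's against the stop: no further travel, and the force rose to 12 N. Backing off and lifting.

Emit:
servo_tool(
  dp=[
    [0,1,0],
    [0,2,0],
    [-3,2.5,0],
    [-6.5,2.5,0],
    [-10,2.5,0],
    [-13.5,2.5,0],
    [-13.5,2.5,0],
  ],
  delta_rot=[
    [0,0,0],
    [0,0,0],
    [0,0,0],
    [0,0,0],
    [0,0,0],
    [0,0,0],
    [0,0,0],
  ],
  fingers=[-1,-1,-1,-1,1,1,1],
)

```text
t: 6.7
tcp_pos: [0.4853, 0.0755, 0.1688]
tool_rot: [0.495, -0.504, 0.495, 0.505]
force: [1.3, -0.3, 0.3]
gripper_width: 0.0357
```

```bash
python3 - <<'E'
from h import *
im=manip.get_image('top')[:,:,::-1];cv2.imwrite('pics/c.png',cv2.resize(im[185:300,270:430],None,fx=5,fy=5,interpolation=2))
sc=manip.get_image('scene')[:,:,::-1];cv2.imwrite('pics/c2.png',cv2.resize(sc[180:340,170:400],None,fx=3.4,fy=3.4,interpolation=2))
sh=fw(0,-79);print("shaft",sh)
for q in (1.12,): print(q,sh+.075*np.array([np.cos(.698-q+YAW),np.sin(.698-q+YAW)]))
go([*sh,.16],1)
E
```

```text
shaft [ 0.57346142 -0.06398648]
1.12 [ 0.64243835 -0.09343446]
t 6.8 tcp [0.4819 0.075  0.1638] fix [-88.9  61.7] F [-0.4 -0.7 -1.2] w 0.0508
dp [  0.29  -8.89 -14.07]
rot [ 0.02  0.05 -0.54]
```

View pics/c.png

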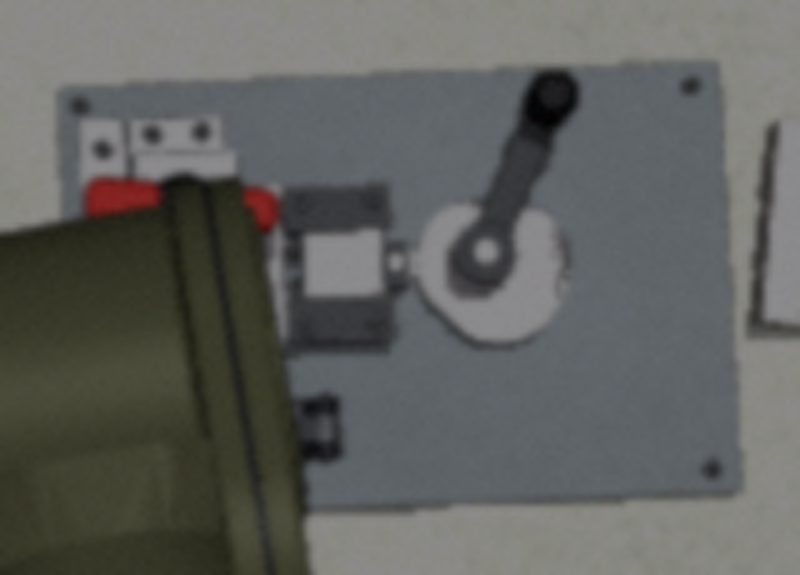

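View pics/c2.png

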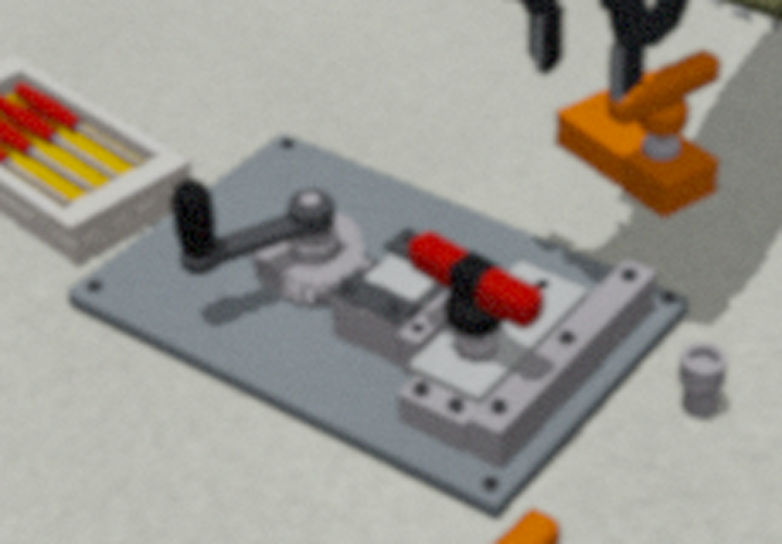

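The T-handle now sits at (470,280) in the scene crop and the block's end meets the end stop, so the block is home. Next is the crank handle at (.641,−.0935).

Emit:
servo_tool(
  dp=[
    [0,-2.7,-2.8],
    [0,-5.4,-5.6],
    [0,-8.1,-8.4],
    [0,-10.8,-11.2],
    [0,-13.5,-14],
    [0,-15.8,-16.8],
    [0,-15.8,-16.8],
    [0,-15.8,-16.8],
  ],
  delta_rot=[
    [0,0,0],
    [0,0,0],
    [0,0,0],
    [0,0,0],
    [0,0,0],
    [0,0,0],
    [0,0,0],
    [0,0,0],
  ],
  fingers=[1,1,1,1,1,1,1,1],
)

```text
t: 7.47
tcp_pos: [0.6435, -0.0916, 0.1595]
tool_rot: [0.493, -0.501, 0.499, 0.507]
force: [0.7, 0.1, 0.0]
gripper_width: 0.0854
```

```bash
python3 -c "
from h import *
go([.641,-.0935,.078],1)
sc=manip.get_image('scene')[:,:,::-1];cv2.imwrite('pics/d2.png',cv2.resize(sc[140:300,170:400],None,fx=3.4,fy=3.4,interpolation=2))"
```

```text
t 7.47 tcp [ 0.6435 -0.0916  0.1595] fix [  69.5 -107.9] F [0.7 0.1 0. ] w 0.0854
dp [ 8.15  0.16 -0.2 ]
rot [-0.13  0.07 -0.66]
```

View pics/d2.png

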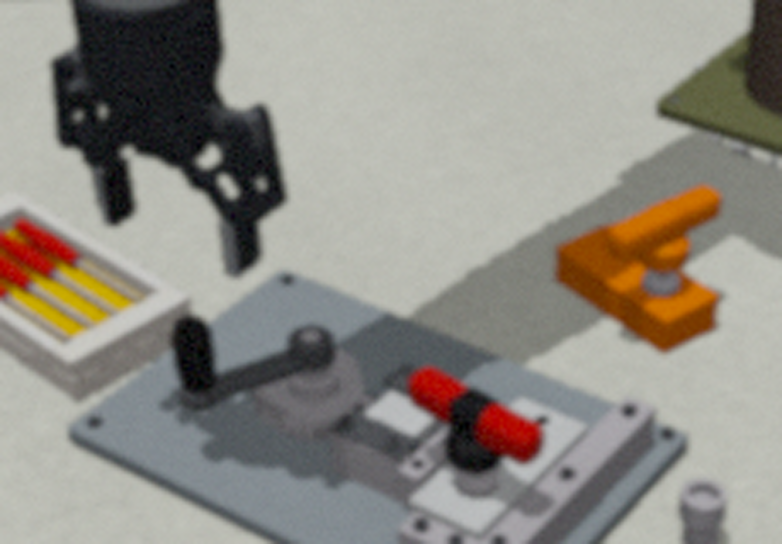

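The fingers are open on either side of the black handle, above it. Now lowering, then closing.

Emit:
servo_tool(
  dp=[
    [2.5,0.2,-0.2],
    [5,0.2,-0.2],
    [7.5,0.2,-0.2],
    [8.1,0.2,-0.2],
    [8.1,0.2,-0.2],
  ],
  delta_rot=[
    [0,0,-0.6],
    [0,0,-0.6],
    [0,0,-0.6],
    [0,0,-0.6],
    [0,0,-0.6],
  ],
  fingers=[1,1,1,1,1],
)

```text
t: 7.93
tcp_pos: [0.6361, -0.0907, 0.0765]
tool_rot: [0.494, -0.502, 0.497, 0.508]
force: [-1.2, 0.1, -0.2]
gripper_width: 0.0854
```

```bash
python3 -c "
from h import *
go([.641,-.0935,.078],1)
sc=manip.get_image('scene')[:,:,::-1];cv2.imwrite('pics/e2.png',cv2.resize(sc[140:300,170:400],None,fx=3.4,fy=3.4,interpolation=2))"
```

```text
t 7.93 tcp [ 0.6361 -0.0907  0.0765] fix [  62.1 -106.8] F [-1.2  0.1 -0.2] w 0.0854
dp [-0.16 -0.49 -0.29]
rot [ 0.04  0.16 -0.47]
```

View pics/e2.png

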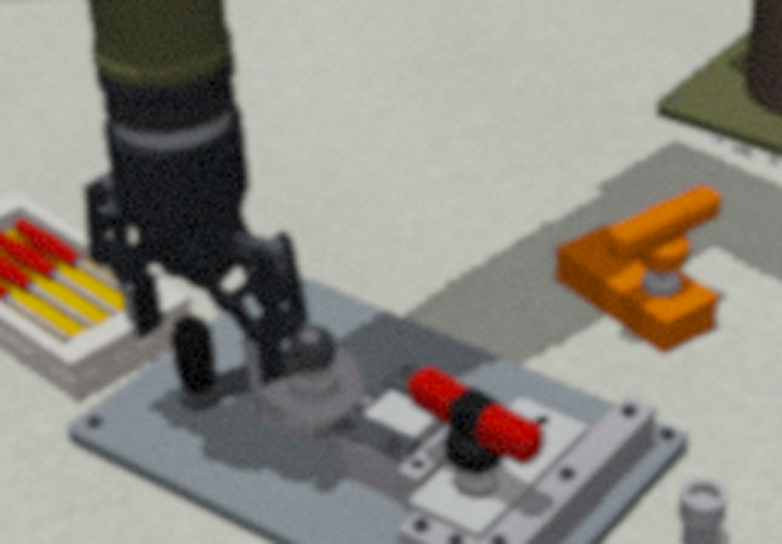

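```bash
python3 -c "
from h import *
f=lambda u,v:(170+u/3.4,140+v/3.4)
print(plane('scene',f(195,357),.093),plane('scene',f(193,328),.117), plane('scene',f(312,340),.078))
g=lambda u,v:(270+(u+.5)/5-.5,185+(v+.5)/5-.5)
print(plane('top',g(555,92),.117))
print(proj('scene',[.641,-.0935,.093]),proj('scene',[.641,-.0935,.117]),proj('top',[.641,-.0935,.117]))
"
```

```text
[ 0.64275305 -0.08918589  0.093     ] [ 0.64484185 -0.08543515  0.117     ] [ 0.57526918 -0.05745477  0.078     ]
[ 0.6411789  -0.09466403  0.117     ]
[226.3679115  243.81588086] [225.09699981 234.13608601] [380.0886133  203.08952801]
```

Emit:
servo_tool(
  dp=[
    [-0.1,-0.55,-0.1],
    [-0.1,-0.55,-0.1],
    [-0.1,-0.55,-0.1],
    [-0.1,-0.55,-0.1],
    [-0.1,-0.55,-0.1],
    [-0.1,-0.55,-0.1],
    [-0.1,-0.55,-0.1],
  ],
  delta_rot=[
    [0,0,-0.4],
    [0,0,-0.4],
    [0,0,-0.4],
    [0,0,-0.4],
    [0,0,-0.4],
    [0,0,-0.4],
    [0,0,-0.4],
  ],
  fingers=[1,-1,-1,-1,-1,-1,-1],
)

```text
t: 8.57
tcp_pos: [0.6439, -0.0925, 0.0802]
tool_rot: [-0.497, 0.505, -0.494, -0.504]
force: [-0.2, -0.9, 3.7]
gripper_width: 0.0236
```

```bash
python3 -c "
from h import *
go([.641,-.0935,.078],1)
sc=manip.get_image('scene')[:,:,::-1];cv2.imwrite('pics/f2.png',cv2.resize(sc[140:300,170:400],None,fx=3.4,fy=3.4,interpolation=2))
sc=manip.get_image('top')[:,:,::-1];cv2.imwrite('pics/f.png',cv2.resize(sc[185:300,270:430],None,fx=4,fy=4,interpolation=2))"
```

```text
t 8.57 tcp [ 0.6439 -0.0925  0.0802] fix [  69.9 -108.8] F [-0.2 -0.9  3.7] w 0.0236
dp [ 0.22  0.3  -0.09]
rot [0.01 0.06 0.21]
```

View pics/f2.png

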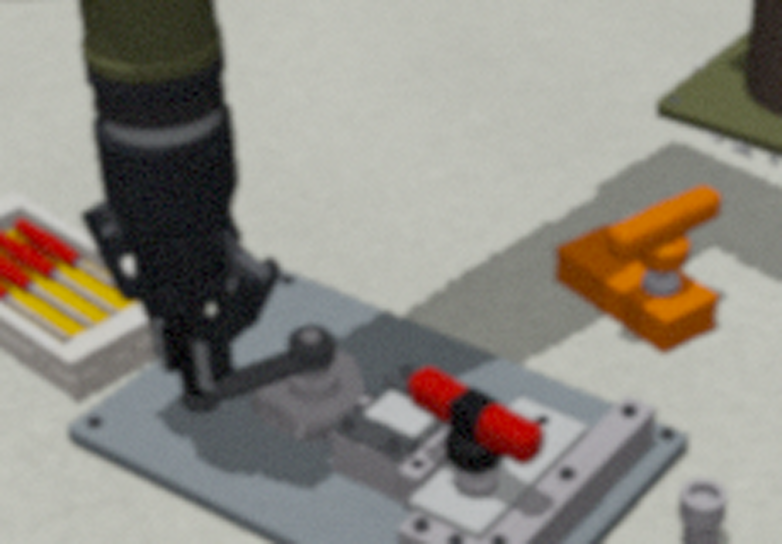

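Gripped: opening 23.6 mm on the 25 mm handle, TCP 76 mm from the shaft against the given 75, which makes q≈1.1. Working out the arc.

```bash
cat > arc.py <<'E'
from h import *
import sys
# rows: arc dp from current pose
def arc(qend,step,n=8,r=75):
    s,R=state();f=wf(*s["tcp_pos"][:2])-np.array([0,-79]);a=np.arctan2(f[1],f[0]);a=a if a<.8 else a-2*np.pi
    if a>0.8: a-=2*np.pi
    q=.698-a; q=q if q<5.3 else q-2*np.pi
    print("t",round(s["t"],2),"q",q.round(3),"rad",np.hypot(*f).round(1),"F",s["force"].round(1),"w",round(s["gripper_width"],4),"z",s["tcp_pos"][2].round(4))
    out=[]
    for i in range(1,n+1):
        qq=min(q+step*i,qend);b=.698-qq;p=np.array([0,-79])+r*np.array([np.cos(b),np.sin(b)])
        w=np.array([*fw(*p),.0800]);out.append((R.inv().apply(w-s["tcp_pos"])*100).round(1).tolist())
    print(out)
if __name__=="__main__": arc(float(sys.argv[1]),float(sys.argv[2]))
E
python3 arc.py 3.84 .13
```

```text
t 8.67 q 1.101 rad 76.0 F [-0.2 -1.6  3.6] w 0.024 z 0.0802
[[0.0, 0.5, -0.8], [0.0, 1.1, -1.6], [0.0, 1.7, -2.4], [0.0, 2.5, -3.0], [-0.0, 3.3, -3.5], [-0.0, 4.2, -4.0], [-0.0, 5.1, -4.3], [-0.0, 6.0, -4.5]]
```

Emit:
servo_tool(
  dp=[
    [0,0.5,-0.8],
    [0,1.1,-1.6],
    [0,1.7,-2.4],
    [0,2.5,-3.0],
    [0,3.3,-3.5],
    [0,4.2,-4.0],
    [0,5.1,-4.3],
    [0,6.0,-4.5],
  ],
  delta_rot=[
    [0,0,0],
    [0,0,0],
    [0,0,0],
    [0,0,0],
    [0,0,0],
    [0,0,0],
    [0,0,0],
    [0,0,0],
  ],
  fingers=[-1,-1,-1,-1,-1,-1,-1,-1],
)

```text
t: 9.33
tcp_pos: [0.5839, -0.1387, 0.0802]
tool_rot: [-0.497, 0.505, -0.494, -0.504]
force: [4.1, 3.7, 1.2]
gripper_width: 0.0238
```

```bash
python3 arc.py 3.84 .12; python3 -c "
from h import *
go([.6,-.1,.08],1)
print(manip.get_state()['joints'].round(2))"
```

```text
t 9.33 q 2.148 rad 75.5 F [4.1 3.7 1.2] w 0.0238 z 0.0802
[[0.0, 0.9, -0.0], [0.0, 1.8, 0.0], [0.0, 2.7, 0.2], [0.0, 3.5, 0.5], [-0.0, 4.4, 0.8], [-0.0, 5.1, 1.3], [-0.0, 5.9, 1.8], [-0.0, 6.5, 2.5]]
t 9.33 tcp [ 0.5839 -0.1387  0.0802] fix [   9.1 -153.9] F [4.1 3.7 1.2] w 0.0238
dp [ 0.03 -1.68  3.84]
rot [-0.01  0.14  0.26]
[-0.24  0.48 -0.21  0.88  0.   -0.25]
```

The crank follows well with low forces. Continuing.

Emit:
servo_tool(
  dp=[
    [0,0.9,0],
    [0,1.8,0],
    [0,2.7,0.2],
    [0,3.5,0.5],
    [0,4.4,0.8],
    [0,5.1,1.3],
    [0,5.9,1.8],
    [0,6.5,2.5],
  ],
  delta_rot=[
    [0,0,0],
    [0,0,0],
    [0,0,0],
    [0,0,0],
    [0,0,0],
    [0,0,0],
    [0,0,0],
    [0,0,0],
  ],
  fingers=[-1,-1,-1,-1,-1,-1,-1,-1],
)

```text
t: 10.0
tcp_pos: [0.5211, -0.1171, 0.0802]
tool_rot: [-0.498, 0.508, -0.494, -0.501]
force: [10.0, -7.1, -5.8]
gripper_width: 0.0239
```

```bash
python3 arc.py 3.84 .12
```

```text
t 10.0 q 3.066 rad 74.6 F [10.  -7.1 -5.8] w 0.0239 z 0.0802
[[0.0, 0.6, 0.6], [0.0, 1.1, 1.4], [0.0, 1.5, 2.2], [-0.0, 1.8, 3.0], [-0.0, 2.1, 3.9], [-0.0, 2.2, 4.8], [-0.0, 2.2, 5.2], [-0.0, 2.2, 5.2]]
```

Emit:
servo_tool(
  dp=[
    [0,0.6,0.6],
    [0,1.1,1.4],
    [0,1.5,2.2],
    [0,1.8,3.0],
    [0,2.1,3.9],
    [0,2.2,4.8],
    [0,2.2,5.3],
    [0,2.2,5.3],
  ],
  delta_rot=[
    [0,0,0],
    [0,0,0],
    [0,0,0],
    [0,0,0],
    [0,0,0],
    [0,0,0],
    [0,0,0],
    [0,0,0],
  ],
  fingers=[-1,-1,-1,-1,-1,-1,-1,-1],
)

```text
t: 10.67
tcp_pos: [0.4994, -0.0651, 0.0802]
tool_rot: [-0.498, 0.509, -0.493, -0.5]
force: [5.9, -1.3, -1.3]
gripper_width: 0.0237
```

```bash
python3 arc.py 3.84 .12;python3 -c "
from h import *
sc=manip.get_image('scene')[:,:,::-1];cv2.imwrite('pics/g2.png',cv2.resize(sc[160:320,170:400],None,fx=3.4,fy=3.4,interpolation=2))
sc=manip.get_image('top')[:,:,::-1];cv2.imwrite('pics/g.png',cv2.resize(sc[185:300,270:430],None,fx=4,fy=4,interpolation=2))"
```

```text
t 10.67 q 3.843 rad 74.1 F [ 5.9 -1.3 -1.3] w 0.0237 z 0.0802
[[0.0, 0.1, -0.0], [0.0, 0.1, -0.0], [0.0, 0.1, -0.0], [0.0, 0.1, -0.0], [0.0, 0.1, -0.0], [0.0, 0.1, -0.0], [0.0, 0.1, -0.0], [0.0, 0.1, -0.0]]
```

View pics/g2.png

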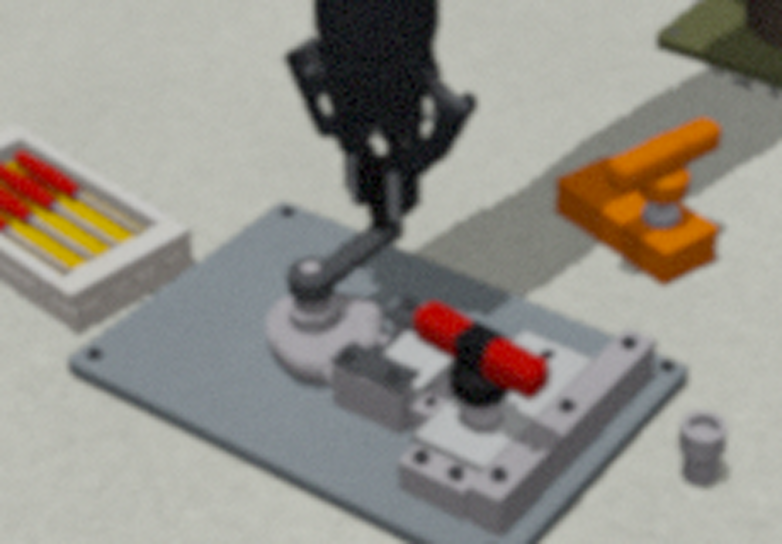

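View pics/g.png

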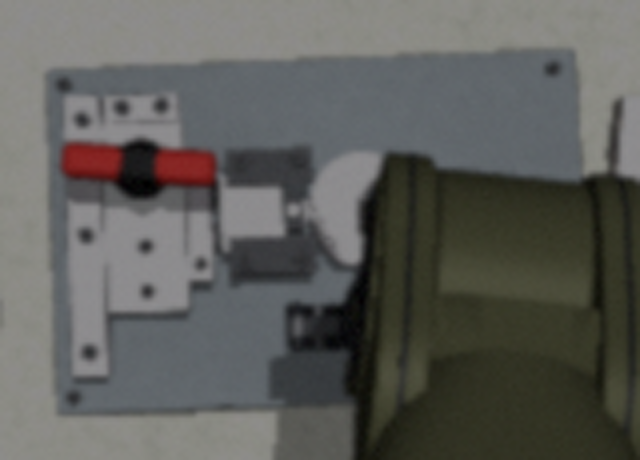

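The arm points at the operator (q≈3.84) and the moving jaw has closed on the block, with the T-bar still across the jaws. Releasing and lifting.

Emit:
servo_tool(
  dp=[
    [0,0,0],
    [0,0,0],
    [0,0,0],
    [0,0,0],
    [0,0,0],
    [-3,0,0],
    [-6,0,0],
    [-9,0,0],
  ],
  delta_rot=[
    [0,0,0],
    [0,0,0],
    [0,0,0],
    [0,0,0],
    [0,0,0],
    [0,0,0],
    [0,0,0],
    [0,0,0],
  ],
  fingers=[1,1,1,1,1,1,1,1],
)

```text
t: 11.43
tcp_pos: [0.4968, -0.0646, 0.1705]
tool_rot: [-0.497, 0.508, -0.494, -0.501]
force: [0.1, -0.7, -0.1]
gripper_width: 0.0855
```

```bash
cat > v.py <<'E'
import sys
from h import *
n=sys.argv[1]
sc=manip.get_image('scene')[:,:,::-1];cv2.imwrite(f'pics/{n}2.png',cv2.resize(sc[180:340,170:400],None,fx=3.4,fy=3.4,interpolation=2))
sc=manip.get_image('top')[:,:,::-1];cv2.imwrite(f'pics/{n}.png',cv2.resize(sc[185:300,270:430],None,fx=5,fy=5,interpolation=2))
E
python3 v.py h; python3 -c "
from h import *
go([*fw(-20,105),.17],1)"
```

```text
t 11.53 tcp [ 0.5013 -0.0652  0.1749] fix [-72.1 -78.9] F [1.6 0.1 0.2] w 0.0856
dp [ 0.5  -5.19 18.39]
rot [-0.05 -0.33  1.28]
```

View pics/h2.png

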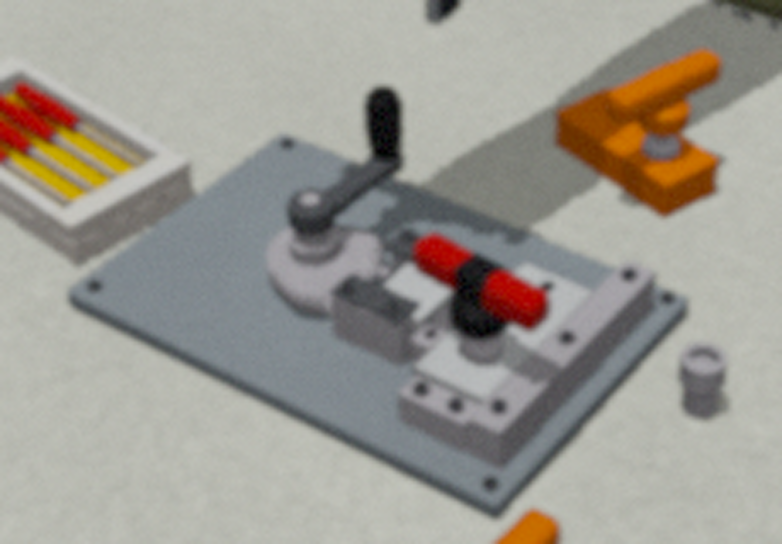

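View pics/h.png

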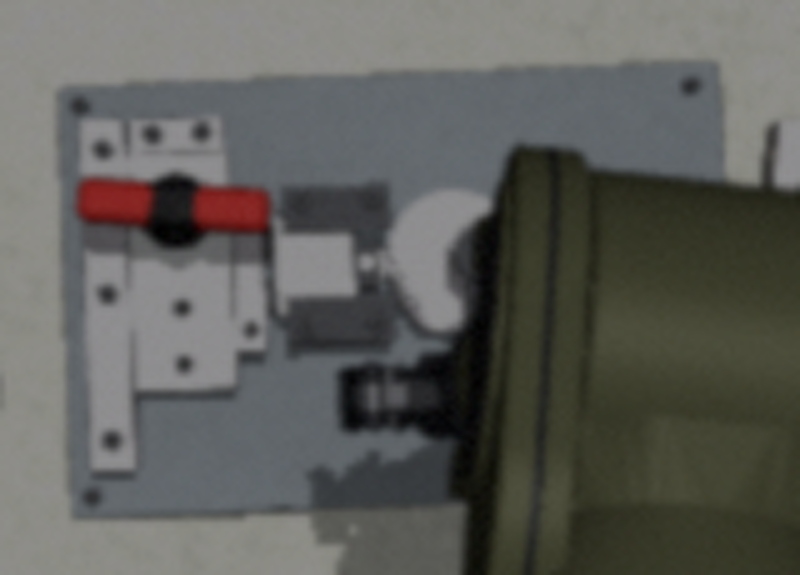

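The crank holds in the dwell after release. The block is against the fixed jaw and the end stop, and the T-bar is centred at (175,208) in the crop. Closing the fingers and going behind the left arm of the bar.

Emit:
servo_tool(
  dp=[
    [0,-1,3],
    [0,-2,6],
    [0,-3,9],
    [0,-4,12],
    [0,-4.6,15],
    [0,-5,17.5],
    [0,-5.2,18.6],
    [0,-5.2,18.6],
  ],
  delta_rot=[
    [0,0,0],
    [0,0,0],
    [0,0,0],
    [0,0,0],
    [0,0,1],
    [0,0,1.2],
    [0,0,1.2],
    [0,0,1.2],
  ],
  fingers=[-1,-1,-1,-1,-1,-1,-1,-1],
)

```text
t: 12.2
tcp_pos: [0.5499, 0.1237, 0.174]
tool_rot: [-0.493, 0.507, -0.496, -0.504]
force: [-0.5, 0.4, 0.5]
gripper_width: 0.0001
```

```bash
python3 -c "
from h import *
g=lambda u,v:(270+(u+.5)/5-.5,185+(v+.5)/5-.5)
print([wf(*plane('top',g(*p),.1)[:2]).round(1) for p in [(175,208),(80,201),(270,212)]], wf(*plane('top',g(175,208),.107)[:2]).round(1))
go([*fw(-12,107),.09],1)"
```

```text
[array([23.5, 63.8]), array([ 28.6, 107.3]), array([19.9, 20.3])] [22.6 63.5]
t 12.2 tcp [0.5499 0.1237 0.174 ] fix [-20.1 109.1] F [-0.5  0.4  0.5] w 0.0001
dp [ 8.4  -0.8  -0.17]
rot [ 0.14 -0.33  0.02]
```

Emit:
servo_tool(
  dp=[
    [3,0,-0.2],
    [6,0,-0.2],
    [8.4,0,-0.2],
    [8.4,0,-0.2],
    [8.4,-0.3,-0.2],
  ],
  delta_rot=[
    [0,0,0],
    [0,0,0],
    [0,0,0],
    [0,0,0],
    [0,0,0],
  ],
  fingers=[-1,-1,-1,-1,-1],
)

```text
t: 12.62
tcp_pos: [0.5505, 0.1195, 0.0888]
tool_rot: [-0.492, 0.506, -0.498, -0.504]
force: [0.5, 0.4, 0.7]
gripper_width: -0.0001
```

```bash
python3 v.py i; python3 -c "
from h import *
go([*fw(3,107),.09],1)"
```

```text
t 12.72 tcp [0.5545 0.1207 0.0915] fix [-15.6 106. ] F [0.8 0.7 0.5] w -0.0001
dp [ 0.15 -1.86  0.1 ]
rot [ 0.08 -0.32  0.17]
```

View pics/i2.png

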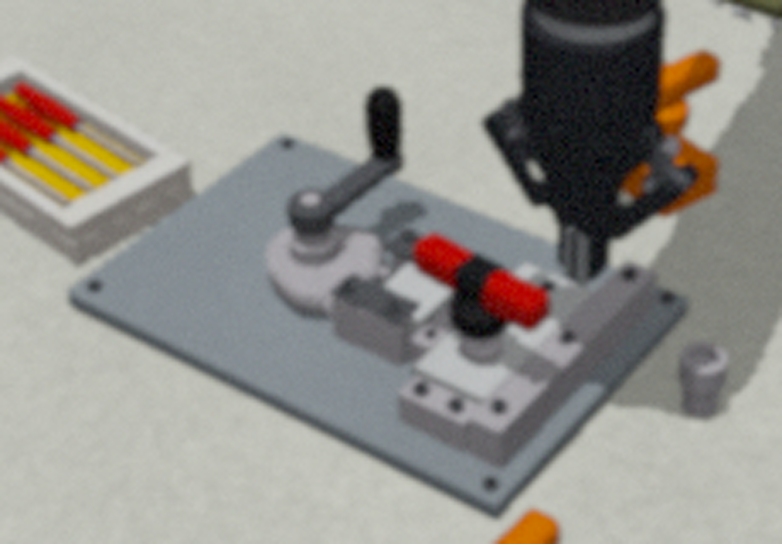

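The closed fingers are behind the bar's left arm at bar height. Pushing away from the operator.

Emit:
servo_tool(
  dp=[
    [0,-0.6,0.1],
    [0,-1.2,0.1],
    [0,-1.8,0.1],
    [0,-2.2,0.1],
    [0,-2.6,0.1],
    [0,-3,0.1],
    [0,-3.3,0.1],
    [0,-3.6,0.1],
  ],
  delta_rot=[
    [0,0,0],
    [0,0,0],
    [0,0,0],
    [0,0,0],
    [0,0,0],
    [0,0,0],
    [0,0,0],
    [0,0,0],
  ],
  fingers=[-1,-1,-1,-1,-1,-1,-1,-1],
)

```text
t: 13.38
tcp_pos: [0.5875, 0.1223, 0.091]
tool_rot: [-0.493, 0.506, -0.497, -0.504]
force: [-10.2, 0.5, 6.9]
gripper_width: -0.0005
```

```bash
python3 v.py j; python3 -c "
from h import *
go([*fw(30,107),.09],1)"
```

```text
t 13.48 tcp [0.5873 0.1224 0.0909] fix [ 17.3 107.1] F [-6.7  0.8  5.8] w -0.0001
dp [ 0.09 -1.27 -0.01]
rot [ 0.1  -0.31 -0.21]
```

View pics/j2.png

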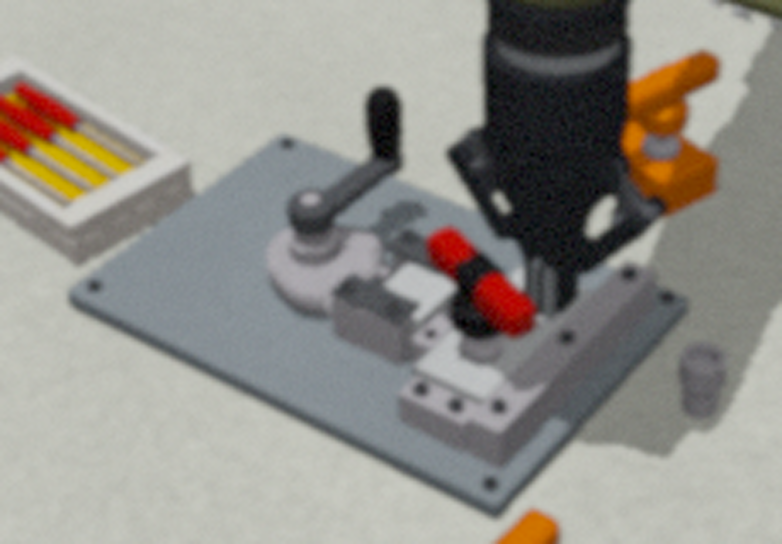

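The bar has turned to about 0.5 rad and I'm pushing against the detent at about 10 N. Going on.

Emit:
servo_tool(
  dp=[
    [0,-0.3,0],
    [0,-0.6,0],
    [0,-0.9,0],
    [0,-1.2,0],
    [0,-1.4,0],
  ],
  delta_rot=[
    [0,0,0],
    [0,0,0],
    [0,0,0],
    [0,0,0],
    [0,0,0],
  ],
  fingers=[-1,-1,-1,-1,-1],
)

```text
t: 13.9
tcp_pos: [0.5929, 0.1224, 0.0892]
tool_rot: [0.488, -0.502, 0.501, 0.509]
force: [-19.1, 1.5, 10.6]
gripper_width: -0.0
```

```bash
python3 v.py k; python3 -c "
from h import *
go([*fw(30,107),.09],1)"
```

```text
t 14.0 tcp [0.593  0.1225 0.0891] fix [ 22.9 107.1] F [-16.    1.3   8.6] w -0.0
dp [-0.1  -0.7  -0.01]
rot [ 0.13 -0.31 -1.14]
```

View pics/k2.png

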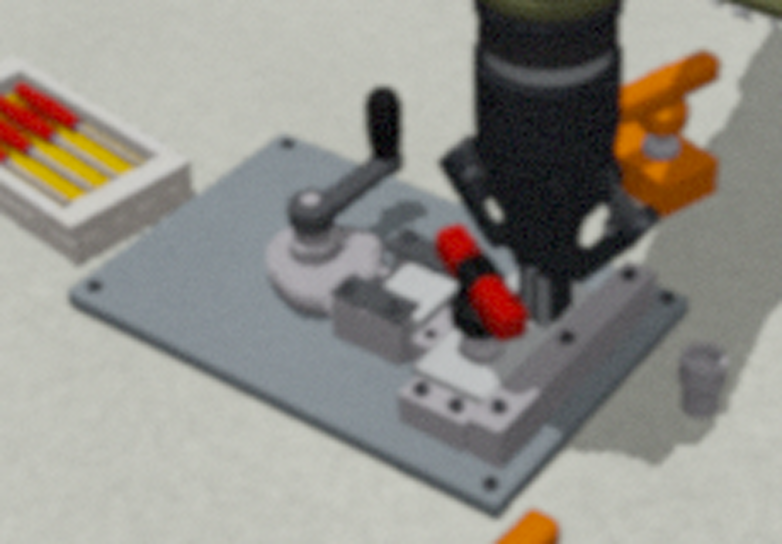

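Emit:
servo_tool(
  dp=[
    [0,-0.5,0],
    [0,-0.8,0],
    [0,-1.1,0],
    [0,-1.3,0],
  ],
  delta_rot=[
    [0,0,0],
    [0,0,0],
    [0,0,0],
    [0,0,0],
  ],
  fingers=[-1,-1,-1,-1],
)

```text
t: 14.33
tcp_pos: [0.6046, 0.1227, 0.0881]
tool_rot: [0.487, -0.501, 0.502, 0.509]
force: [0.6, 0.2, 0.1]
gripper_width: 0.0002
```

```bash
python3 v.py l; python3 -c "
from h import *
go([*fw(30,107),.09],1)"
```

```text
t 14.43 tcp [0.6072 0.1228 0.0888] fix [ 37.2 107.1] F [ 0.1 -0.8  0.3] w 0.0001
dp [-0.1   0.72 -0.01]
rot [ 0.14 -0.32 -1.04]
```

View pics/l2.png

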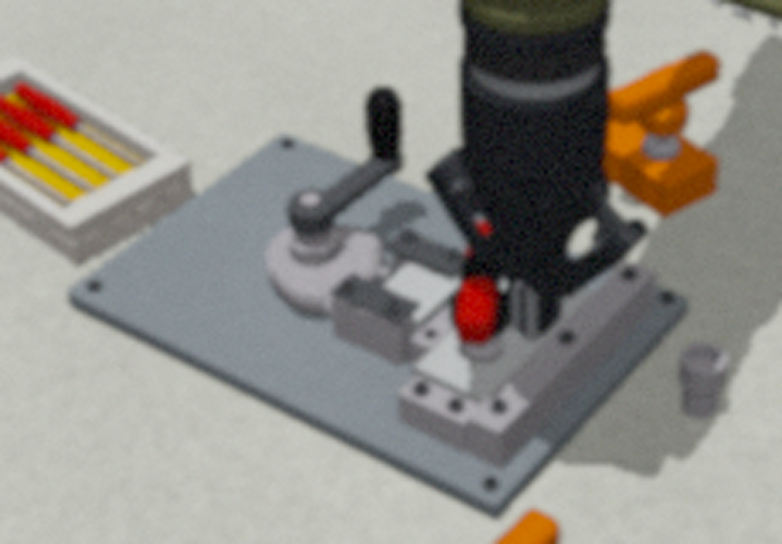

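It has snapped through: the bar is nearly along x and the force has dropped to zero. Backing away with y+ first, so I don't touch the bar, then up and clear.

Emit:
servo_tool(
  dp=[
    [0,0.5,0.8],
    [-3,1,1],
    [-6.5,1,1],
    [-10,1,1],
    [-13,2,1],
    [-14,6,1],
    [-14,10,1],
    [-14,14,1],
  ],
  delta_rot=[
    [0,0,0],
    [0,0,0],
    [0,0,0],
    [0,0,0],
    [0,0,0],
    [0,0,0],
    [0,0,0],
    [0,0,0],
  ],
  fingers=[-1,-1,-1,-1,-1,-1,-1,-1],
)

```text
t: 15.1
tcp_pos: [0.4696, 0.1314, 0.2325]
tool_rot: [0.49, -0.503, 0.499, 0.507]
force: [-0.7, -0.5, 0.3]
gripper_width: 0.0004
```

Emit:
servo_tool(
  dp=[
    [0,3,3],
    [0,6,6],
    [0,8,9],
    [0,8,12],
    [0,8,12],
    [0,8,12],
  ],
  delta_rot=[
    [0,0,0],
    [0,0,0],
    [0,0,0],
    [0,0,0],
    [0,0,0],
    [0,0,0],
  ],
  fingers=[-1,-1,-1,-1,-1,-1],
)

```text
t: 15.6
tcp_pos: [0.387, 0.2513, 0.2335]
tool_rot: [0.49, -0.504, 0.498, 0.508]
force: [0.1, 0.3, -0.5]
gripper_width: 0.0002
```

```bash
python3 v.py m; python3 -c "
from h import *
go([*fw(30,107),.09],1)"
```

```text
t 15.7 tcp [0.3872 0.2496 0.2332] fix [-180.5  238. ] F [ 0.8 -0.1 -0.4] w -0.0004
dp [ 14.09 -21.21 -13.08]
rot [ 0.13 -0.27 -0.78]
```

View pics/m.png

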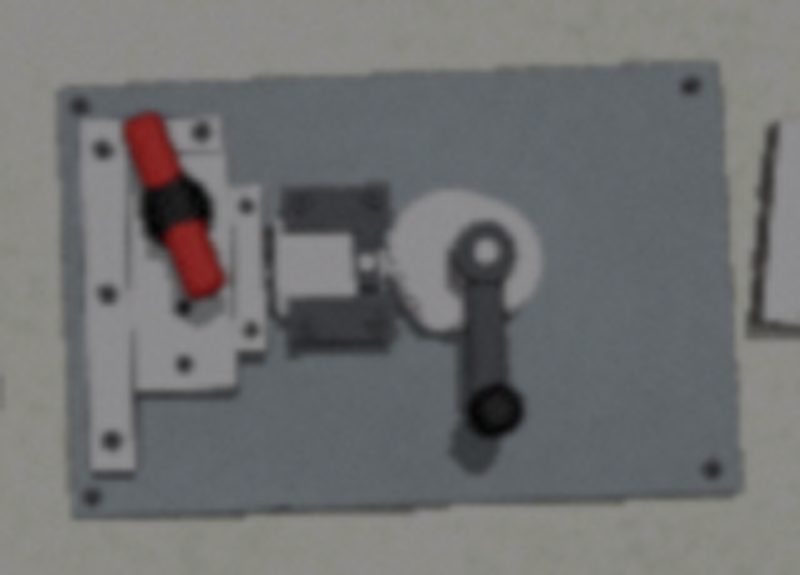

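View pics/m2.png

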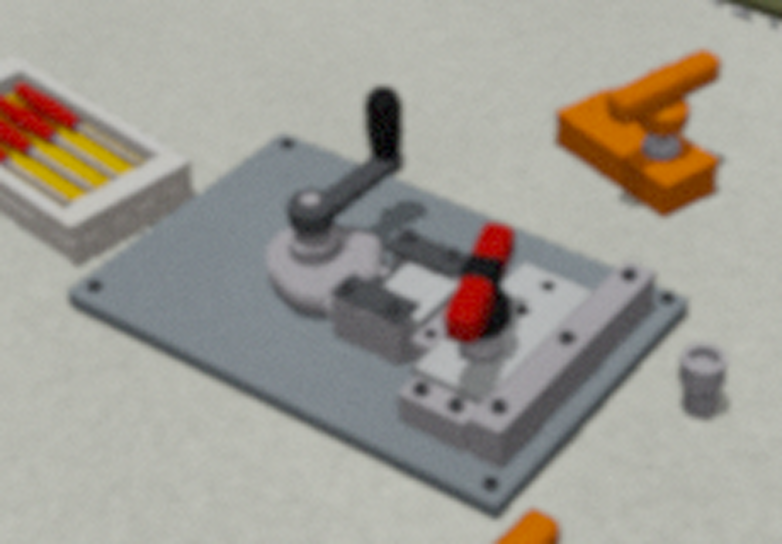

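```bash
python3 -c "
from h import *
g=lambda u,v:(270+(u+.5)/5-.5,185+(v+.5)/5-.5)
W=lambda u,v,z:wf(*plane('top',g(u,v),z)[:2]).round(1)
a,b=W(145,120,.107),W(207,288,.107);print('T',np.arctan2(a[0]-b[0],a[1]-b[1]))
s,h=W(487,250,.075),W(495,410,.117);print(s,h,'q',.698-(np.arctan2(h[1]-s[1],h[0]-s[0])-2*np.pi)%(-2*np.pi))
print('block near edge',W(140,388,.045),W(236,388,.045),'far',W(222,153,.045))
"
```

```text
T 1.2571132116656338
[  0.8 -80.3] [-75.5 -76.9] q 3.884124137766215
block near edge [-55.7  86.3] [-57.6  40.3] far [56.2 42.7]
```

```bash
python3 -c "
from rig import manip
print(manip.job_done())"
```

```text
the job is handed in; nothing more can be done
None
```

The job is done and handed in at about 15.7 s of the 58 s allowed; no verdict came back.

I pushed the block along the fixed jaw until the end stop held it: travel stopped and the force rose to 12 N. I then cranked the handle clockwise into the dwell and let go; the crank stayed there. Last, I pushed the T-bar's left arm until it snapped past the detent, at up to 19 N in x, and moved the arm clear.

**Last checks, measured in the top view with my own fixture calibration:**

| Check | Measured | Needed |
|---|---|---|
| Crank | q ≈ 3.88 (3.84 from the tool position before letting go) | 3.52 to 4.16 |
| T-handle | ≈ 1.26 rad | above 1.0 |
| Block near edge | x −56 to −58 mm (home is −57.5) | within 3 mm of home |
| Block right edge | y ≈ 40 mm, which puts its centre near 65 | centre 62 to 68 |
| Robot contact | force about 0, arm about 18 cm clear of the fixture | touching nothing |

- **Clamping:** I could not measure the follower and jaw spring travel. I judged it from the crank angle and the jaw seen closed on the block.
- **Other tools:** In the pictures the socket and the visible part of the carton look unmoved. I did not re-measure the screwdriver, but the arm never went near it.
- **Disagreements:** The scene camera put points 3–7 mm off the top view in y, so I relied on the top view. My first wrist orientation ran into the joint 6 limit and had to be turned half round before the push.

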